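# Hold a bleed coupler on the gas outlet

### The arm

A 6-joint arm with a two-finger parallel gripper is mounted at the origin on the work surface. World frame = base frame: x ahead of the robot, y to its left, z up, the work surface at z = 0. Lengths are in m, angles in rad, forces in N, time in s.
With the tool pointing down it reaches from about 0.375 to 0.975 m from the base axis. Payload 3.8 kg.
Tool frame: the origin (TCP) lies on the centre line of the jaws, within the pads' length; the fingertips stand 14 mm ahead of it and the grasp point (between the pads) lies 5 mm behind it; z points along the fingers, y is the line along which they close (so a half turn about z gives the same grasp; the last joint's range is limited). The gripper opens to 85 mm and grips with 20 to 120 N. Pads are 22 mm wide; open, the fingers measure 114 mm over their backs; the gripper's body (76 mm by 85 mm) begins 54 mm behind the grasp point. The pads swing forward as they close: fully open they stand 13 mm farther back than shut.
Start: joints at [-1.264, 0.264, 1.604, -0, 1.274, -0.037], TCP at [0.228, -0.635, 0.245] pointing down, gripper open.
Joint ranges: [-2.63, 2.63], [-0.94, 2.18], [0.31, 2.57], [-1.31, 4.45], [0, 2.66], [-2.55, 2.55]. Speed limits (rad/s): [2.57, 2.57, 3.14, 3.14, 3.14, 3.14].

### API

Orientations are given as a rotation vector (axis times angle).
In Python, from workcell import bot, eyes, spot_in gives the robot as it stands.
- The arm moves only by the tool carry_out, never from a script. Its argument "series" is text: rows parted by semicolons, each of 4 numbers parted by spaces: the shift along the world's x, y, z in m, then the turn about the world's z in degrees. In form: tx ty tz roll; .... A call has 1 to 20 rows; each row shifts and turns the commanded pose from where the row before left it; what a row does not reach is not made up. A row lasts 1/8 s, in which the tool goes at most 62.5 mm and 10.7 degrees, less where a joint would pass 70% of its speed; a pose out of reach is approached as far as the arm can. A call is refused whole if a number of a shift passes 0.0625 or a number of a turn 10.7, either way. A call with a gripper value outside its range is refused whole. "jaw" is the gripper command: -1 is shut, 1 is fully open, values between are in proportion, set as the call begins (left out, the last holds). The fingers move at their own pace and stop on an object; "grip_force" is the grip in N (left out, the last holds). Time passes only in rows, so rows that do not move let the fingers close. It gives the time, the measured TCP pose, the force, the opening and the grip force at its end, in the units of the state.
- bot.read_state(): the state, without advancing time (a new reading comes with each control period).
- eyes.read_camera(name): name is "scene" or "top" or "wrist"; returns (picture, depth): 384x512x3 uint8, blue, green, red; 384x512 float32, m along the optical axis (not along the pixel's ray), 0 where there is no reading.
- eyes.get_calibration(name): a dict with "K" (3x3 intrinsics, pixels), "position" and "rotation" of the camera in the world; the wrist camera has in their place "T_tool_cam" (4x4, takes a point from camera to tool coordinates, whose origin is the TCP and whose axes are the flange's). Camera axes: x right, y down, z forward; pixel columns grow to the right and rows downward; lengths in m; the calibration is good to about 2 mm. The wrist camera is an equidistant fisheye: a pixel r from the principal point sees the ray r / f radians off the axis. A picture is of the moment at which its call begins: read the wrist's pose just before it. get_calibration takes no time and is no camera call.
- bot.finish_job(): hands the job in; it is judged then, once.
Trained networks look in the newest picture that a camera, given by its name, has taken for a name from the list of things; names that differ only in an ending like _2 or _b are one class to them, and where a whole thing is asked for, a point or a joint stands for the part that bears it (a point fixed in the world has none). Each returns a list of dicts, best first, with "score" (0 to 1); they miss things now and then, are a little off and sometimes report something else, mostly with a low value. They report only what shows in the picture. A call takes as long as a camera call. They do not tell look-alikes from the thing itself.
- spot_in(camera, target): "rect" ([centre column, centre row, width, height] in pixels, round what is visible of it).
The state is a dict: "time": time; "q": joint angles; "joint_vel": joint speeds; "joint_torque": joint torques, N m; "tool_pos": TCP position; "tcp_rot": TCP orientation; "wrist_force": force on the tool from outside, world axes, zero at the start; "torque": the same for the moment, N m; "width": opening from 0.0 (shut) to 1.0 (fully open); "grip_force": force on a finger pad.
Only numpy, scipy, OpenCV 4.12 (cv2) and the standard library are available. Lean on these libraries where they do the work, as an engineer would, in place of code of your own. Each camera call takes 0.05 s, during which the arm holds its last target. There are 200 camera calls.

### The job

The bench's gas line is to be bled: take the larger of the two metal couplers that stand on the bench, and press it squarely, mouth first, onto the tilted nipple of the gas outlet, feeling it snap past the catch and come fully home against the nipple's shoulder, so that the bleed pin in the nipple's tip is pushed in. The pin's spring pushes the coupler off again, so finish while still gripping the coupler and pressing it home; do not let go. Leave the thin coupler, the two glass vials and the amber jar where they stand.

Things in the scene. Friction and masses are not known exactly. Their poses are not given: they have to be found in the camera images.
- coupler_grip (a point): Larger coupler, loose, about 0.2 kg, upright, mouth down, turned steel and aluminium, 88 mm high. From the mouth up: nose 32 mm in diameter to 34 mm, flange 50 mm in diameter from 34 to 40 mm, round ribbed grip 30 mm in diameter from 40 to 88 mm. Point: on the axis, mid-grip, 64 mm above the mouth; z along the axis, away from the mouth. Finger ends can push on the flange.
- coupler_mouth (a point): Centre of the larger coupler's mouth (flat ring end of the nose), axes as coupler_grip. The bore is 15 mm in diameter for the first 5 mm, then 22 mm (the groove) up to a flat ceiling 26 mm inside, which pushes on the bleed pin. Round about its axis.
- port: The outlet's tilted steel head. Origin: centre of the flat round shoulder (40 mm in diameter) from which the nipple stands and on which the coupler's mouth comes to rest, a hard stop; z points out along the nipple, 15 to 31 degrees from vertical, leaning to the outlet's -x side (x lies in the plane of the lean). The head does not move when pressed.
- nipple_tip (a point): Tip of the nipple, 24 mm above the shoulder (axes as port). Nipple 12 mm in diameter, chamfered tip. The catch is two sprung balls at its sides (port +-y), 10 mm above the shoulder, reaching 9.5 mm from the axis: the mouth needs 5 to 8 N to pass over them, and they snap into the groove in the last 5 mm before home.
- pin (a joint): How far the brass bleed pin (6 mm in diameter, standing 9 mm out of the nipple's tip) is pushed in, in m: 0 free, about 0.007 with the coupler home (limit 0.009). The coupler meets it 7 mm before home; its spring pushes back with about 6 N at first and 15 N at home, and throws the coupler off again if it is let go.
- outlet: The fixed gas outlet that carries the head: aluminium base plate 100 mm (x) by 110 mm (y), 14 mm thick, two cheeks up to 68 mm high at y +-28 mm. Origin: centre of its underside on the bench. The head leans towards its -x side. Screwed down.
- thin_center (a point): The thin coupler, loose, to be left alone: 70 mm high, grip 20 mm and flange 34 mm in diameter, upright. Point at half its height.
- vial_a_center (a point): Small capped glass vial, 24 mm in diameter, 50 mm high, upright, to be left alone. Point at half its height.
- vial_b_center (a point): Another such vial.
- amber_center (a point): Amber glass jar with black cap, 48 mm in diameter, 75 mm high, to be left alone. Point at half its height.
Mind the look-alikes: they are no part of the job. What is shaped like the part that bears coupler_grip but green is not meant. Several things have the shape of the outlet; the one meant has the colours described above.

How it is judged:
By the outcome, as a careful person would: the job done as asked, in the order asked, and still so for the second after the job is handed in, while the arm keeps its last pose, push and grip.
It also fails if it takes over 45 s, if anything falls off the work surface, if the arm or the gripper's body presses on something with over 40 N, if the wrist force passes 120 N, or if a joint passes its speed limit or range.

## Working session

There is one attempt and no reset: what is moved stays moved. The work goes in short steps, Python scripts to look and compute and a tool call to move; the robot and the scene stay as the last step left them, time stands still between calls to the robot, and variables do not carry over. Pictures are saved under pics/ and viewed, at most 10 in all, crops included, and the job is handed in when it is done.

Besides the shell and the picture viewer there is one more tool, called as name(argument=value, ...) on one line, values as JSON. carry_out: Moves the arm, as the interface text tells. Its arguments: {"type":"object","properties":{"series":{"type":"string"},"jaw":{"type":"number"},"grip_force":{"type":"number"}},"required":["series"]}

```bash
ls; mkdir -p pics; cat > h.py <<'E'
import numpy as np, cv2
from scipy.spatial.transform import Rotation as R
from workcell import bot, eyes, spot_in
def cloud(cam):
    im,d=eyes.read_camera(cam); c=eyes.get_calibration(cam); K=np.array(c['K'])
    Rm=np.array(c['rotation']); 
    if Rm.shape!=(3,3): Rm=R.from_rotvec(Rm).as_matrix()
    v,u=np.mgrid[:384,:512]
    p=np.stack([(u-K[0,2])/K[0,0]*d,(v-K[1,2])/K[1,1]*d,d],-1)@Rm.T+np.array(c['position'])
    p[d==0]=np.nan
    return im,d,p
E
python3 - <<'E'
from h import *
ims=[]
for cam in ['top','scene']:
    im,d,p=cloud(cam); cv2.imwrite(f'pics/{cam}0.png',cv2.resize(im,(768,576),interpolation=cv2.INTER_CUBIC)); np.save(cam+'.npy',p)
    c=eyes.get_calibration(cam);print(cam,c['position'],np.round(c['K'],0).tolist())
    for t in ['coupler_grip','outlet','port','thin_center','vial_a_center','amber_center']:
        for r in spot_in(cam,t)[:4]:
            x,y,w,h=r['rect']; q=p[int(y)-2:int(y)+3,int(x)-2:int(x)+3].reshape(-1,3)
            print(t,round(r['score'],2),np.round(r['rect']),np.round(np.nanmedian(q,0),3))
print(bot.read_state())
E
```

```text
pics
top [0.4240493  0.01675954 1.20562398] [[448.0, 0.0, 261.0], [0.0, 448.0, 188.0], [0.0, 0.0, 1.0]]
coupler_grip 0.78 [369. 151.  18.  14.] [ 0.658 -0.262  0.084]
coupler_grip 0.77 [371. 184.  18.  26.] [ 0.575 -0.267  0.072]
outlet 0.82 [211. 169.  46.  47.] [0.604 0.14  0.1  ]
outlet 0.68 [200. 239.  44.  41.] [0.429 0.164 0.088]
outlet 0.16 [208. 168.  20.  21.] [0.609 0.148 0.094]
port 0.62 [195. 241.  17.  19.] [0.424 0.174 0.087]
port 0.58 [207. 165.  14.  16.] [0.615 0.149 0.088]
thin_center 0.69 [306. 223.  18.  17.] [ 0.476 -0.101  0.065]
thin_center 0.25 [372. 184.  19.  18.] [ 0.575 -0.267  0.082]
amber_center 0.85 [136. 237.  22.  22.] [0.435 0.324 0.074]
scene [1.16032266 0.36091638 0.61347081] [[379.0, 0.0, 251.0], [0.0, 379.0, 193.0], [0.0, 0.0, 1.0]]
coupler_grip 0.77 [150. 173.  19.  29.] [ 0.587 -0.266  0.051]
coupler_grip 0.67 [291. 228.  22.  44.] [0.627 0.152 0.087]
coupler_grip 0.56 [126. 192.  23.  36.] [ 0.683 -0.257  0.056]
outlet 0.91 [288. 244.  57.  69.] [0.639 0.154 0.053]
outlet 0.64 [331. 199.  51.  59.] [0.452 0.176 0.052]
port 0.86 [336. 185.  25.
[... 256 characters left out ...]
]
{'time': 0.7, 'q': array([-1.26391696e+00,  2.63821264e-01,  1.60397850e+00, -2.09540559e-05,
        1.27372735e+00, -3.69145819e-02]), 'joint_vel': array([ 8.15627984e-04,  9.74121813e-05,  1.59845667e-03, -1.22310981e-03,
        1.03724371e-03,  2.85127275e-05]), 'joint_torque': array([-2.34012477e-04, -5.14836895e+01, -3.67619777e+01,  3.76946491e-05,
        5.02768216e-04,  1.22473799e-05]), 'tool_pos': array([ 0.22749821, -0.63550395,  0.24534446]), 'tcp_rot': array([ 3.09522376e+00,  5.37372604e-01, -1.73335898e-05]), 'wrist_force': array([1.02537307, 0.64662434, 1.03996466]), 'torque': array([-0.04544977, -0.01742599, -0.02812422]), 'grip_force': 0.0, 'width': 0.9993199880906687}
```

View pics/top0.png

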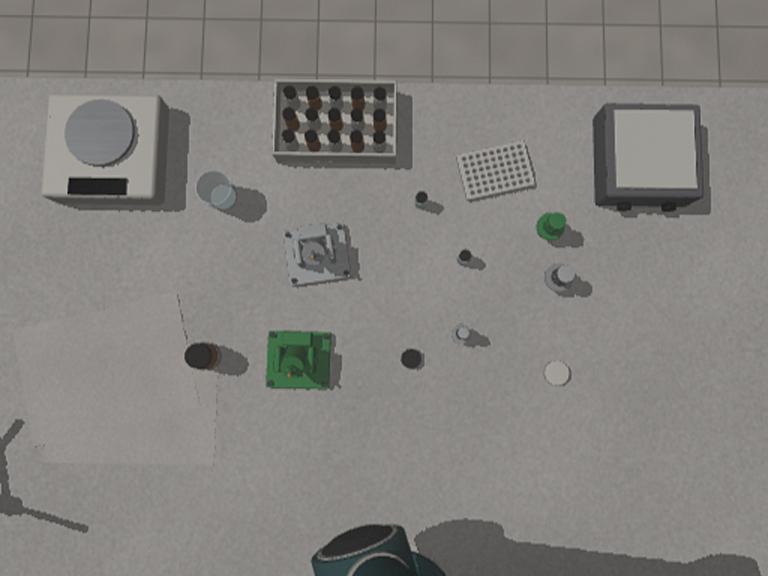

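View pics/scene0.png

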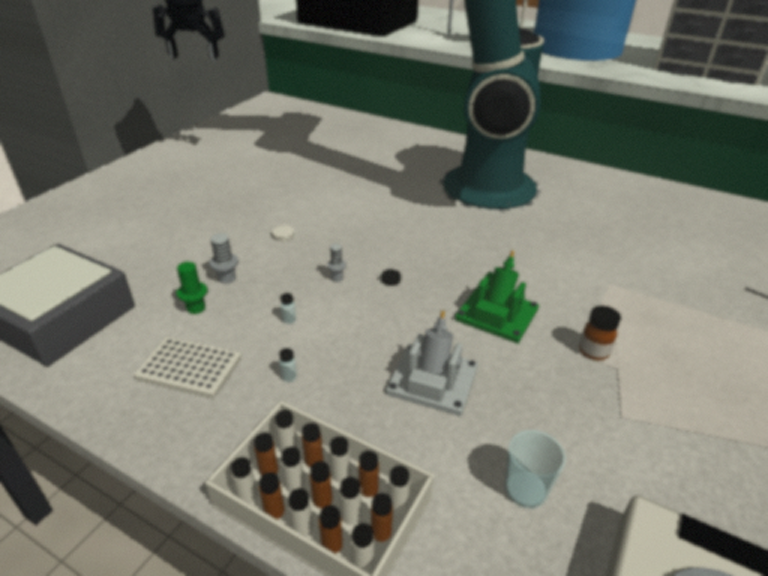

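```bash
python3 - <<'E'
from h import *
for cam in ['top','scene']:
    p=np.load(cam+'.npy').reshape(-1,3)
    print(cam)
    for nm,c,r in [('coup',(.575,-.267),.04),('outlet',(.604,.14),.085)]:
        s=p[np.hypot(p[:,0]-c[0],p[:,1]-c[1])<r]
        for a,b in [(.008,.02),(.03,.045),(.045,.06),(.06,.07),(.07,.08),(.08,.095),(.095,.105),(.105,.12)]:
            t=s[(s[:,2]>a)&(s[:,2]<b)]
            if len(t)>2: print(nm,a,len(t),np.round(t.mean(0),3),np.round((t.min(0)+t.max(0))/2,3),np.round(np.ptp(t,0),3))
        if nm=='outlet':
            t=s[(s[:,2]>.008)&(s[:,2]<.02)]; print(cv2.minAreaRect((t[:,:2]*1000).astype(np.float32)))
print(eyes.get_calibration('wrist'))
E
```

```text
top
coup 0.03 138 [ 0.576 -0.273  0.04 ] [ 0.579 -0.28   0.038] [0.048 0.048 0.013]
coup 0.045 23 [ 0.572 -0.271  0.052] [ 0.575 -0.278  0.052] [0.037 0.036 0.015]
coup 0.06 11 [ 0.576 -0.268  0.067] [ 0.577 -0.27   0.066] [0.023 0.011 0.007]
coup 0.07 14 [ 0.571 -0.271  0.075] [ 0.574 -0.274  0.076] [0.02  0.018 0.008]
coup 0.08 113 [ 0.579 -0.279  0.087] [ 0.579 -0.279  0.087] [0.028 0.028 0.011]
outlet 0.008 904 [0.609 0.143 0.013] [0.619 0.147 0.014] [0.114 0.12  0.012]
outlet 0.03 167 [0.649 0.152 0.042] [0.631 0.145 0.038] [0.077 0.065 0.015]
outlet 0.045 70 [0.63  0.147 0.051] [0.629 0.148 0.052] [0.073 0.073 0.014]
outlet 0.06 145 [0.619 0.147 0.066] [0.618 0.147 0.065] [0.051 0.072 0.01 ]
outlet 0.07 47 [0.607 0.143 0.076] [0.616 0.146 0.075] [0.051 0.062 0.01 ]
outlet 0.08 138 [0.611 0.146 0.086] [0.61  0.146 0.088] [0.039 0.038 0.015]
outlet 0.095 14 [0.603 0.145 0.1  ] [0.602 0.146 0.1  ] [0.014 0.015 0.009]
outlet 0.105 13 [0.6   0.145 0.11 ] [0.6   0.146 0.112] [0.009 0.008 0.014]
((618.7101440429688, 147.7064666748047), (100.76036834716797, 109.99612426757812), 9.16033
[... 1023 characters left out ...]
01 ]
outlet 0.105 22 [0.602 0.145 0.11 ] [0.602 0.146 0.111] [0.011 0.007 0.011]
((621.4922485351562, 148.85923767089844), (101.47196960449219, 109.93135070800781), 9.636406898498535)
{'K': array([[297.31863964,   0.        , 256.66202174],
       [  0.        , 297.31863964, 192.63025835],
       [  0.        ,   0.        ,   1.        ]]), 'T_tool_cam': array([[-6.43382629e-04, -9.46855350e-01, -3.21659032e-01,
         8.38699459e-02],
       [ 9.99998954e-01, -1.92550971e-04, -1.43339373e-03,
        -1.86497984e-04],
       [ 1.29528076e-03, -3.21659618e-01,  9.46854483e-01,
        -1.28932211e-01],
       [ 0.00000000e+00,  0.00000000e+00,  0.00000000e+00,
         1.00000000e+00]])}
```

carry_out(series="0.035 0.0355 -0.0075 -1; 0.035 0.0355 -0.0075 -1; 0.035 0.0355 -0.0075 -1; 0.035 0.0355 -0.0075 -1; 0.035 0.0355 -0.0075 -1; 0.035 0.0355 -0.0075 -1; 0.035 0.0355 -0.0075 -1; 0.035 0.0355 -0.0075 -1; 0.035 0.0355 -0.0075 -1; 0.037 0.037 -0.0075 -1.4; 0 0 0 0; 0 0 0 0", jaw=1, grip_force=40)

```text
time: 2.2
tool_pos: [0.5794, -0.279, 0.1702]
tcp_rot: [3.131, 0.256, -0.001]
wrist_force: [-0.2, 0.9, -0.3]
width: 1.004
grip_force: 0.0
```

```bash
cat >> h.py <<'E'
def wcloud():
    s=bot.read_state(); im,d=eyes.read_camera('wrist'); c=eyes.get_calibration('wrist'); K=c['K']
    v,u=np.mgrid[:384,:512]; a=(u-K[0,2])/K[0,0]; b=(v-K[1,2])/K[1,1]; r=np.hypot(a,b)+1e-9
    p=np.stack([a/r*np.tan(r)*d,b/r*np.tan(r)*d,d],-1)
    p[(d==0)|(r>1.3)]=np.nan
    T=c['T_tool_cam']; p=p@T[:3,:3].T+T[:3,3]
    return im,d,p@R.from_rotvec(s['tcp_rot']).as_matrix().T+s['tool_pos'],s
E
python3 - <<'E'
from h import *
im,d,p,s=wcloud(); cv2.imwrite('pics/w1.png',im)
print(s['tool_pos'],s['tcp_rot'],s['q'])
q=p.reshape(-1,3)
q=q[np.hypot(q[:,0]-.58,q[:,1]+.279)<.04]
for a,b in [(.03,.045),(.045,.08),(.08,.095)]:
    t=q[(q[:,2]>a)&(q[:,2]<b)]
    if len(t): print(a,len(t),np.round(t.mean(0),4),np.round((t.min(0)+t.max(0))/2,4),np.round(np.ptp(t,0),3))
E
```

```text
[ 0.57939916 -0.27898116  0.17021517] [ 3.13083505e+00  2.56350311e-01 -9.23472189e-04] [-4.87182424e-01  2.59141589e-01  1.75235022e+00 -6.11014628e-04
  1.13044538e+00  9.20480512e-01]
0.03 1029 [ 0.5886 -0.276   0.0403] [ 0.5824 -0.2777  0.0397] [0.043 0.049 0.01 ]
0.045 372 [ 0.5911 -0.2757  0.0639] [ 0.5872 -0.2773  0.0625] [0.014 0.03  0.035]
0.08 1211 [ 0.5808 -0.2774  0.0878] [ 0.5795 -0.2777  0.0854] [0.03 0.03 0.01]
```

View pics/w1.png

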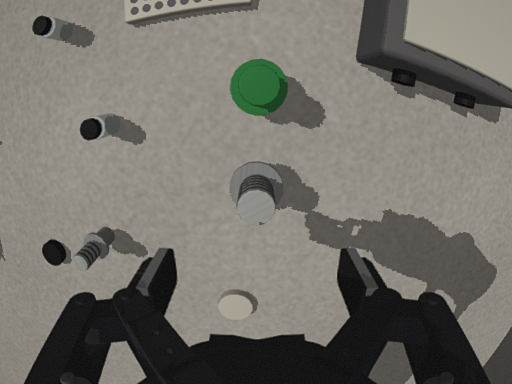

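The picture shows the grey coupler at about pixel (256,200), centred between the open fingers and clear of the green look-alike at (258,87).

carry_out(series="0.001 0.001 -0.025 0; 0 0 -0.03 0; 0 0 -0.03 0; 0 0 -0.016 0; 0 0 -0.008 0; 0 0 0 0")

```text
time: 3.0
tool_pos: [0.5805, -0.2785, 0.0615]
tcp_rot: [3.131, 0.254, 0.0]
wrist_force: [0.6, 0.3, 0.1]
width: 1.001
grip_force: 0.0
```

carry_out(series="0 0 0 0; 0 0 0 0; 0 0 0 0; 0 0 0 0; 0 0 0 0; 0 0 0 0; 0 0 0 0; 0 0 0 0", jaw=-1, grip_force=40)

```text
time: 4.0
tool_pos: [0.5811, -0.2782, 0.0621]
tcp_rot: [3.131, 0.255, 0.002]
wrist_force: [0.1, 0.7, 5.5]
width: 0.341
grip_force: 39.7
```

carry_out(series="0 0 0.03 0; 0 0 0.05 0; 0 0 0.05 0; 0 0.02 0.05 0; -0.004 0.04 0.018 0; -0.004 0.04 0 0; -0.004 0.04 0 0; -0.004 0.04 0 0; -0.004 0.04 0 0; -0.004 0.04 0 0; -0.004 0.04 0 0; -0.004 0.04 0 0; -0.004 0.04 0 0; -0.004 0.04 0 0; -0.002 0.02 0 0; 0 0 0 0; 0 0 0 0")

```text
time: 6.12
tool_pos: [0.5384, 0.1611, 0.2587]
tcp_rot: [3.13, 0.254, -0.002]
wrist_force: [0.2, 0.8, -2.4]
width: 0.337
grip_force: 40.1
```

```bash
python3 - <<'E'
from h import *
im,d,p,s=wcloud(); cv2.imwrite('pics/w2.png',im); np.save('w2.npy',p)
print(s['tool_pos'],s['tcp_rot'],s['q'],s['width'],s['wrist_force'])
q=p.reshape(-1,3)
q=q[np.hypot(q[:,0]-.61,q[:,1]-.148)<.08]
for a,b in [(.008,.02),(.06,.07),(.07,.08),(.08,.09),(.09,.097),(.097,.104),(.104,.112),(.112,.13),(.13,.2)]:
    t=q[(q[:,2]>a)&(q[:,2]<b)]
    if len(t): print(a,len(t),np.round(t.mean(0),4),np.round((t.min(0)+t.max(0))/2,4),np.round(np.ptp(t,0),3))
t=q[(q[:,2]>.008)&(q[:,2]<.02)]; print(cv2.minAreaRect((t[:,:2]*1000).astype(np.float32)))
print(spot_in('wrist','port')[:2],spot_in('wrist','nipple_tip')[:2],spot_in('wrist','coupler_mouth')[:2])
E
```

```text
[0.53838439 0.1610968  0.25869016] [ 3.13022975e+00  2.54253510e-01 -1.52330192e-03] [ 2.46942957e-01  4.30317951e-02  1.83197676e+00 -9.20925742e-04
  1.26771498e+00  1.65592011e+00] 0.3374582383735486 [ 0.19431814  0.82838481 -2.40574554]
0.008 3465 [0.6125 0.1541 0.0145] [0.6191 0.1504 0.0153] [0.116 0.123 0.009]
0.06 883 [0.6201 0.1518 0.067 ] [0.6184 0.15   0.065 ] [0.053 0.072 0.01 ]
0.07 150 [0.6188 0.1529 0.0758] [0.6132 0.1447 0.075 ] [0.047 0.049 0.01 ]
0.08 813 [0.611  0.1499 0.0857] [0.61   0.1487 0.085 ] [0.04 0.04 0.01]
0.09 148 [0.6192 0.1502 0.0918] [0.6132 0.15   0.0935] [0.028 0.029 0.007]
0.097 89 [0.6052 0.1491 0.0994] [0.603  0.1481 0.1003] [0.014 0.017 0.007]
0.104 83 [0.6027 0.1483 0.107 ] [0.6019 0.1476 0.108 ] [0.011 0.01  0.008]
0.112 40 [0.5981 0.1467 0.1155] [0.5982 0.1468 0.115 ] [0.006 0.006 0.006]
0.13 34 [0.5502 0.1642 0.199 ] [0.5485 0.1628 0.1987] [0.008 0.024 0.003]
((618.9901733398438, 150.2913360595703), (99.65849304199219, 110.42892456054688), 9.620410919189453)
[{'rect': [282.6, 106.0, 40.7, 52.9], 'score': 0.81}] [{'rect': [281.6, 102.5, 39.1, 49.9], 'score': 0.76}] [{'rect': [257.6, 262.5, 80.9, 119.6], 'score': 0.93}, {'rect': [508.9, 132.9, 6.1, 16.2], 'score': 0.57}]
```

View pics/w2.png

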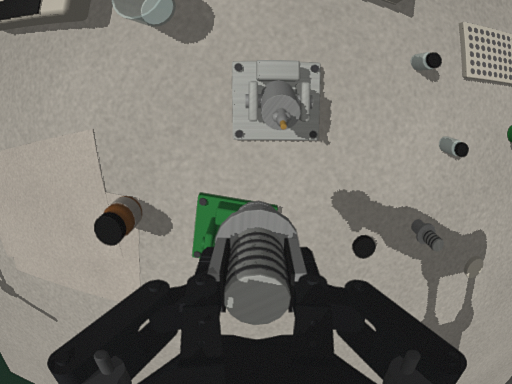

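```bash
cat > fit.py <<'E'
from h import *
from scipy.optimize import least_squares
def fit(p,c=(.61,.148)):
    q=p.reshape(-1,3); q=q[np.hypot(q[:,0]-c[0],q[:,1]-c[1])<.04]; q=q[(q[:,2]>.07)&(q[:,2]<.13)]
    psi=np.radians(9.5)
    def frame(th): return np.array([-np.sin(th)*np.cos(psi),-np.sin(th)*np.sin(psi),np.cos(th)])
    def res(v):
        n=frame(v[3]); r=q-v[:3]; h=r@n; rad=np.linalg.norm(r-np.outer(h,n),axis=1)
        # distance to surfaces: disc h=0 (6<rad<20), nipple cyl rad 6 (0<h<24), tip, pin cyl r3 (24..33), top, head side r20
        sh=np.hypot(h,np.maximum(rad-20e-3,0)+np.maximum(6e-3-rad,0))
        cy=np.hypot(rad-6e-3,np.maximum(h-24e-3,0)+np.maximum(-h,0))
        pi=np.hypot(rad-3e-3,np.maximum(h-33e-3,0)+np.maximum(24e-3-h,0))
        tp=np.hypot(h-33e-3,np.maximum(rad-3e-3,0))
        si=np.hypot(rad-20e-3,np.maximum(h,0))
        return np.minimum.reduce([sh,cy,pi,tp,si])
    best=min((least_squares(res,[c[0],c[1],.086,t],loss='soft_l1',f_scale=.001,x_scale=[.01,.01,.01,.1]) for t in np.radians([17,23,29])),key=lambda s:s.cost)
    v=best.x; n=frame(v[3]); print('shoulder',np.round(v[:3],4),'tilt',np.degrees(v[3]).round(1),'pin top',np.round(v[:3]+.033*n,4),'rms',np.sqrt(np.mean(res(v)**2)),len(q))
    return v[:3],n
if __name__=='__main__':
    for f in ['top','scene','w2']: fit(np.load(f+'.npy'))
    p=np.load('w2.npy').reshape(-1,3); t=p[np.hypot(p[:,0]-.539,p[:,1]-.161)<.035]
    for a,b in [(.19,.21),(.21,.228),(.228,.242),(.242,.278),(.278,.295)]:
        k=t[(t[:,2]>a)&(t[:,2]<b)]
        if len(k): print(a,len(k),np.round((k.min(0)+k.max(0))/2,4),np.round(np.ptp(k,0),3),k.max(0))
E
python3 fit.py
```

```text
shoulder [0.6071 0.1456 0.0842] tilt 20.1 pin top [0.596  0.1437 0.1152] rms 0.0026846368562604044 212
shoulder [0.6085 0.1466 0.0836] tilt 18.8 pin top [0.598  0.1448 0.1148] rms 0.000992703582885676 339
shoulder [0.6072 0.1483 0.0853] tilt 19.3 pin top [0.5964 0.1465 0.1164] rms 0.0008708423084583704 1323
0.19 155 [0.5487 0.1628 0.2031] [0.008 0.024 0.011] [0.55268365 0.17498972 0.20874978]
0.228 1838 [0.5484 0.1625 0.2364] [0.027 0.047 0.011] [0.56169302 0.18612654 0.24195285]
0.242 3568 [0.5458 0.1628 0.26  ] [0.017 0.056 0.036] [0.55436131 0.19084812 0.27799518]
0.278 5048 [0.5398 0.1621 0.2865] [0.036 0.068 0.017] [0.5575688  0.19586974 0.29499023]
```

The picture shows the grey outlet at about (279,102), its brass pin tip near (283,125), with the coupler held upright between the pads. The fit gives a lean of about 19°.

carry_out(series="0.02 -0.005 -0.02 0; 0.02 -0.005 -0.02 0; 0.02 -0.005 -0.015 0; 0 0 -0.01 0; 0 0 0 0; 0 0 0 0", grip_force=25)

```text
time: 7.08
tool_pos: [0.5983, 0.1471, 0.1949]
tcp_rot: [-3.131, -0.255, -0.001]
wrist_force: [-0.2, 0.3, -1.8]
width: 0.344
grip_force: 40.1
```

```bash
python3 - <<'E'
from h import *
im,d,p=cloud('scene'); cv2.imwrite('pics/s2.png',cv2.resize(im[150:300,200:380],(720,600),interpolation=cv2.INTER_CUBIC))
im,d,p,s=wcloud(); print(s['tool_pos'],s['wrist_force'])
E
```

```text
[0.59847719 0.14720278 0.19526333] [-0.0426301   0.41900749 -2.55027982]
```

View pics/s2.png

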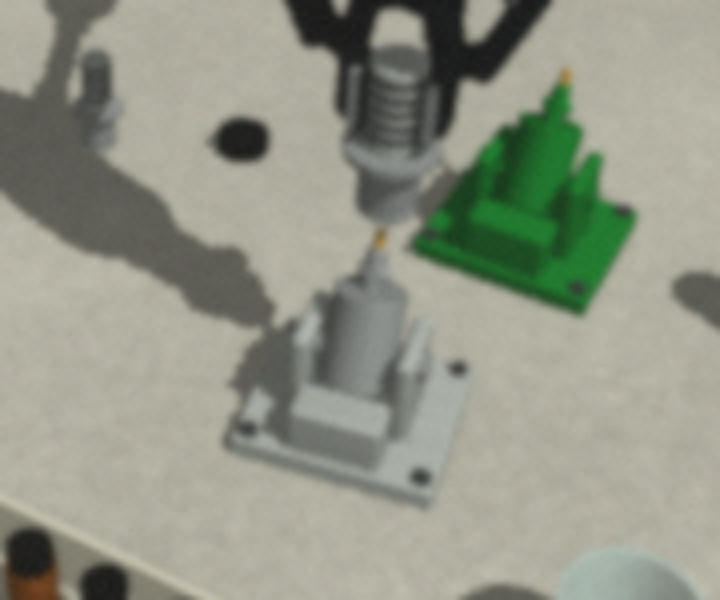

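The picture shows the coupler mouth at about (385,210) just above the brass pin at (380,238), laterally aligned to about 2 mm.

carry_out(series="0 -0.001 -0.006 0; 0 0 -0.006 0; 0 0 -0.005 0; 0 0 -0.004 0; 0 0 0 0; 0 0 0 0", jaw=-1, grip_force=25)

```text
time: 7.92
tool_pos: [0.5986, 0.146, 0.1734]
tcp_rot: [-3.131, -0.255, -0.0]
wrist_force: [0.8, -0.1, -1.7]
width: 0.339
grip_force: 40.1
```

carry_out(series="-0.0029 -0.0005 -0.0001 0; -0.0029 -0.0005 -0.0001 0; -0.0029 -0.0005 -0.0003 0; -0.0029 -0.0005 -0.0005 0; 0 0 0 0")

```text
time: 8.55
tool_pos: [0.5896, 0.1444, 0.1744]
tcp_rot: [-3.131, -0.255, -0.012]
wrist_force: [6.4, -0.4, -1.3]
width: 0.343
grip_force: 40.3
```

carry_out(series="-0.0029 -0.0005 -0.0006 0; -0.0029 -0.0005 -0.0007 0; -0.0029 -0.0005 -0.0008 0; -0.0025 -0.0004 -0.0008 0; 0 0 0 0; 0 0 0 0", grip_force=20)

```text
time: 9.3
tool_pos: [0.5786, 0.1425, 0.1716]
tcp_rot: [-3.131, -0.255, -0.012]
wrist_force: [5.1, 0.8, -0.4]
width: 0.345
grip_force: 40.8
```

```bash
cat > look.py <<'E'
from h import *
import sys
im,d,p=cloud('scene'); cv2.imwrite('pics/'+sys.argv[1],cv2.resize(im[150:270,220:364],(720,600),interpolation=cv2.INTER_CUBIC))
s=bot.read_state(); print(s['tool_pos'],s['tcp_rot'],s['wrist_force'],s['torque'],s['grip_force'],s['width'])
g=s['tool_pos']+[0,0,.005]
im,d,pw,s=wcloud()
from scipy.optimize import least_squares
# coupler axis: fit flange ring edge/grip/nose profile model; params: point on axis (mouth), axis tilt x,y
def fitc(P,m0,n0):
    q=P.reshape(-1,3); q=q[np.isfinite(q[:,0])]
    hh=(q-m0)@n0; rr=np.linalg.norm(q-m0-np.outer(hh,n0),axis=1)
    q=q[(rr<.032)&(hh>.003)&(hh<.092)]
    def res(v):
        n=np.array([v[3],v[4],1]);n/=np.linalg.norm(n);m=v[:3]
        h=(q-m)@n; r=np.linalg.norm(q-m-np.outer(h,n),axis=1)
        seg=lambda x,a,b:np.maximum(a-x,0)+np.maximum(x-b,0)
        D=[np.hypot(r-.016,seg(h,0,.034)),np.hypot(r-.025,seg(h,.034,.040)),np.hypot(r-.015,seg(h,.04,.088)),
           np.hypot(h-.088,seg(r,0,.015)),np.hypot(h-.04,seg(r,.015,.025)),np.hypot(h-.034,seg(r,.016,.025))]
        return np.minimum.reduce(D)
    s=least_squares(res,[*m0,n0[0]/n0[2],n0[1]/n0[2]],loss='cauchy',f_scale=.0007,x_scale=[.01,.01,.01,.1,.1])
    v=s.x;n=np.array([v[3],v[4],1]);n/=np.linalg.norm(n)
    print(len(q),'mouth',v[:3].round(4),'axis',n.round(3),'tilt',np.degrees(np.arccos(n[2])).round(1),'med',np.median(res(v)).round(5))
S=np.array([.6073,.1477,.0848]); 
n=np.array([-np.sin(np.radians(19.3))*.986,-np.sin(np.radians(19.3))*.165,.944])
for t in (10,19):
    a=np.radians(t); n0=np.array([-np.sin(a)*.986,-np.sin(a)*.165,np.cos(a)])
    for nm,P in (('w',pw),('s',p)): print(nm,end=' '); fitc(P,g-.067*n0,n0)
E
python3 look.py s3.png
```

```text
[0.5785711  0.14252056 0.17163708] [-3.1305686  -0.25456907 -0.01183076] [ 5.39822508  0.47655999 -0.96077773] [ 0.12608193 -1.14981584 -0.08991425] 40.810933113098145 0.33981512433225164
w 11169 mouth [0.5928 0.1456 0.1111] axis [-0.21  -0.036  0.977] tilt 12.3 med 0.00042
s 967 mouth [0.5938 0.1437 0.1091] axis [-0.206 -0.033  0.978] tilt 12.0 med 0.00082
w 11233 mouth [0.5928 0.1456 0.1111] axis [-0.21  -0.036  0.977] tilt 12.3 med 0.00043
s 948 mouth [0.5937 0.1437 0.1091] axis [-0.205 -0.033  0.978] tilt 12.0 med 0.00081
```

View pics/s3.png

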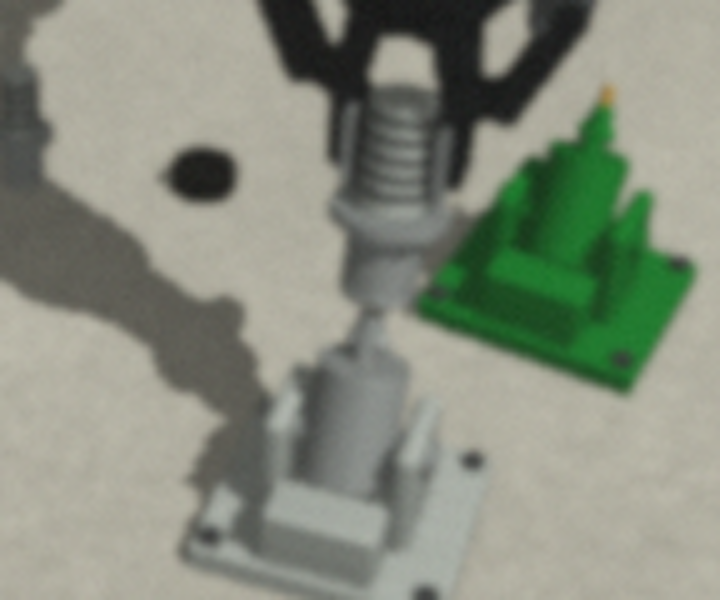

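The picture shows the coupler leaning, its mouth at (380,300) hooked over the pin tip; the fit gives 12° so far.

carry_out(series="-0.003 -0.0005 -0.0007 0; -0.003 -0.0005 -0.0009 0; -0.003 -0.0005 -0.001 0; 0 0 0 0; 0 0 0 0")

```text
time: 10.02
tool_pos: [0.5699, 0.141, 0.1692]
tcp_rot: [-3.131, -0.255, -0.013]
wrist_force: [6.1, 0.1, -0.3]
width: 0.339
grip_force: 41.4
```

```bash
python3 look.py s4.png
```

```text
[0.5699347  0.14101364 0.16917449] [-3.13061565 -0.25446419 -0.01311032] [ 6.9067334   0.85641821 -0.67150368] [ 0.14389402 -1.26642863  0.00697501] 41.44046366214752 0.3415024016781355
w 11943 mouth [0.5931 0.1455 0.1107] axis [-0.324 -0.054  0.945] tilt 19.2 med 0.0004
s 958 mouth [0.5942 0.1437 0.1089] axis [-0.322 -0.055  0.945] tilt 19.1 med 0.00087
w 11967 mouth [0.5931 0.1455 0.1107] axis [-0.323 -0.054  0.945] tilt 19.1 med 0.00041
s 939 mouth [0.5942 0.1437 0.1089] axis [-0.322 -0.055  0.945] tilt 19.1 med 0.00086
```

carry_out(series="0.003 0.0004 0.001 0; 0.0025 0.0004 0.001 0; 0.0025 0.0004 0 0; 0 0 0 0; 0 0 0 0")

```text
time: 10.75
tool_pos: [0.5741, 0.1417, 0.1682]
tcp_rot: [3.131, 0.255, -0.002]
wrist_force: [-1.2, 0.1, -3.3]
width: 0.34
grip_force: 41.3
```

```bash
python3 look.py s5.png
```

```text
[0.57422249 0.14176382 0.16833628] [ 3.13116915e+00  2.54652390e-01 -1.81681011e-03] [-0.44863951 -0.0263204  -3.31436274] [0.02864163 0.01544932 0.01965131] 41.31489872932434 0.34504317518516314
w 11880 mouth [0.5962 0.1461 0.1095] axis [-0.306 -0.052  0.951] tilt 18.1 med 0.00039
s 960 mouth [0.5971 0.1441 0.1074] axis [-0.304 -0.051  0.951] tilt 18.0 med 0.00086
w 11895 mouth [0.5962 0.1461 0.1095] axis [-0.306 -0.051  0.951] tilt 18.1 med 0.0004
s 939 mouth [0.5973 0.1441 0.1075] axis [-0.306 -0.05   0.951] tilt 18.1 med 0.00083
```

carry_out(series="0.0027 0.0006 0 0; 0.0013 0.0002 -0.0038 0; 0.0013 0.0002 -0.0038 0; 0.0008 0.0001 -0.0024 0; 0 0 0 0; 0 0 0 0")

```text
time: 11.6
tool_pos: [0.5809, 0.1429, 0.1588]
tcp_rot: [-3.131, -0.255, -0.0]
wrist_force: [0.4, -1.0, -2.5]
width: 0.34
grip_force: 41.3
```

```bash
python3 look.py s6.png
```

```text
[0.58085455 0.14293686 0.1588952 ] [-3.13120008e+00 -2.54665367e-01 -2.14490219e-04] [ 0.01014592  0.04306523 -2.12375698] [-0.01126706  0.04303863 -0.02770566] 41.30277693271637 0.34243494251808365
w 11899 mouth [0.6029 0.1473 0.1001] axis [-0.307 -0.052  0.95 ] tilt 18.2 med 0.0004
s 956 mouth [0.6038 0.1453 0.0981] axis [-0.303 -0.051  0.951] tilt 17.9 med 0.00078
w 11895 mouth [0.6029 0.1473 0.1001] axis [-0.307 -0.052  0.95 ] tilt 18.1 med 0.00041
s 936 mouth [0.6039 0.1453 0.0981] axis [-0.304 -0.051  0.951] tilt 18.0 med 0.00079
```

View pics/s6.png

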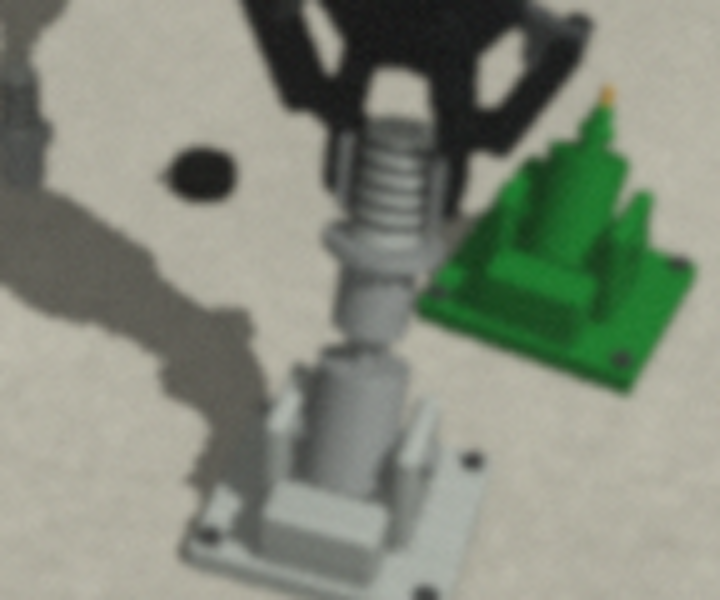

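The picture shows the mouth at (370,340) over the nipple, about 16 mm above the shoulder, with the pin inside and no contact force.

carry_out(series="0.0004 0.0002 -0.0028 0; 0.0006 0.0002 -0.0028 0; 0.001 0.0002 -0.0028 0; 0 0 0 0", jaw=-1, grip_force=70)

```text
time: 12.2
tool_pos: [0.583, 0.1437, 0.1503]
tcp_rot: [-3.131, -0.255, -0.001]
wrist_force: [-0.8, 1.5, 0.5]
width: 0.334
grip_force: 69.6
```

carry_out(series="0.0009 0.0001 -0.0024 0; 0.0009 0.0001 -0.0024 0; 0 0 0 0; 0 0 0 0")

```text
time: 12.7
tool_pos: [0.5845, 0.1439, 0.1462]
tcp_rot: [-3.131, -0.255, 0.0]
wrist_force: [-4.2, 0.7, 5.7]
width: 0.333
grip_force: 69.7
```

```bash
python3 look.py s7.png
```

```text
[0.58453814 0.14391355 0.14626689] [-3.13094098e+00 -2.54607940e-01  2.82845654e-04] [-4.80589737  1.10337094  5.96196086] [0.19834221 0.6650706  0.04721343] 69.70558047294617 0.3356384205073061
w 11822 mouth [0.6065 0.1483 0.0873] axis [-0.306 -0.052  0.951] tilt 18.1 med 0.00039
s 939 mouth [0.6076 0.1463 0.0855] axis [-0.306 -0.05   0.951] tilt 18.1 med 0.00082
w 11841 mouth [0.6065 0.1483 0.0873] axis [-0.306 -0.052  0.951] tilt 18.1 med 0.0004
s 920 mouth [0.6076 0.1463 0.0855] axis [-0.305 -0.051  0.951] tilt 18.0 med 0.00082
```

carry_out(series="0.0006 0.0001 -0.0018 0; 0.0006 0.0001 -0.0018 0; 0 0 0 0; 0 0 0 0")

```text
time: 13.3
tool_pos: [0.5854, 0.144, 0.1445]
tcp_rot: [-3.131, -0.255, 0.001]
wrist_force: [-8.4, -1.0, 15.7]
width: 0.337
grip_force: 71.2
```

carry_out(series="0.0005 0.0001 -0.0018 0; 0.0005 0.0001 -0.0018 0; 0 0 0 0; 0 0 0 0")

```text
time: 13.8
tool_pos: [0.5857, 0.1441, 0.1444]
tcp_rot: [3.131, 0.255, -0.003]
wrist_force: [-19.5, -2.8, 33.1]
width: 0.338
grip_force: 73.0
```

```bash
python3 look.py s8.png
```

```text
[0.585673   0.14409449 0.14437449] [ 3.13113872  0.2549244  -0.0032396 ] [-19.60157451  -2.10972775  35.08142384] [-0.40674366  3.22015889  0.02358926] 73.01147103309631 0.33461073292454824
w 11908 mouth [0.6073 0.1484 0.0855] axis [-0.302 -0.051  0.952] tilt 17.8 med 0.0004
s 928 mouth [0.6082 0.1463 0.0836] axis [-0.299 -0.046  0.953] tilt 17.6 med 0.00084
w 11825 mouth [0.6073 0.1484 0.0855] axis [-0.302 -0.051  0.952] tilt 17.8 med 0.0004
s 917 mouth [0.6083 0.1464 0.0836] axis [-0.3   -0.049  0.953] tilt 17.7 med 0.00086
```

carry_out(series="-0.0015 -0.0003 0 0; -0.0015 -0.0003 0 0; -0.0015 -0.0002 0 0; -0.0015 -0.0002 0 0; 0 0 0 0; 0 0 0 0")

```text
time: 14.65
tool_pos: [0.5843, 0.1438, 0.1438]
tcp_rot: [-3.13, -0.255, -0.014]
wrist_force: [-5.2, 0.5, 19.9]
width: 0.334
grip_force: 71.9
```

```bash
python3 look.py s9.png
```

```text
[0.58436204 0.14382051 0.14384947] [-3.13020837 -0.25459698 -0.01364702] [-5.48799835 -1.21664687 19.96689131] [0.05207111 0.49234137 0.01113227] 71.9070303440094 0.33621072195364604
w 11982 mouth [0.6073 0.1484 0.0853] axis [-0.321 -0.055  0.945] tilt 19.0 med 0.00039
s 935 mouth [0.6084 0.1465 0.0835] axis [-0.321 -0.054  0.945] tilt 19.0 med 0.00075
w 11877 mouth [0.6072 0.1484 0.0853] axis [-0.32  -0.055  0.946] tilt 18.9 med 0.0004
s 918 mouth [0.6084 0.1466 0.0835] axis [-0.321 -0.055  0.946] tilt 19.0 med 0.00075
```

carry_out(series="0.0002 0 -0.0012 0; 0.0002 0 -0.0012 0; 0 0 0 0; 0 0 0 0; 0 0 0 0", grip_force=90)

```text
time: 15.38
tool_pos: [0.5845, 0.1439, 0.1439]
tcp_rot: [-3.13, -0.255, -0.013]
wrist_force: [-11.5, -1.4, 32.2]
width: 0.334
grip_force: 86.5
```

```bash
python3 look.py s10.png
```

```text
[0.58455666 0.1438771  0.14388799] [-3.13016062 -0.25473779 -0.01323146] [-11.4642715   -1.29493259  32.59823866] [-0.14783435  1.54661832 -0.03551798] 86.47945046424866 0.3300023186018096
w 11950 mouth [0.6073 0.1484 0.0853] axis [-0.319 -0.055  0.946] tilt 18.9 med 0.0004
s 929 mouth [0.6085 0.1464 0.0835] axis [-0.32  -0.051  0.946] tilt 18.9 med 0.00082
w 11831 mouth [0.6073 0.1484 0.0853] axis [-0.318 -0.055  0.946] tilt 18.8 med 0.0004
s 924 mouth [0.6085 0.1463 0.0835] axis [-0.319 -0.051  0.946] tilt 18.9 med 0.00085
```

View pics/s10.png

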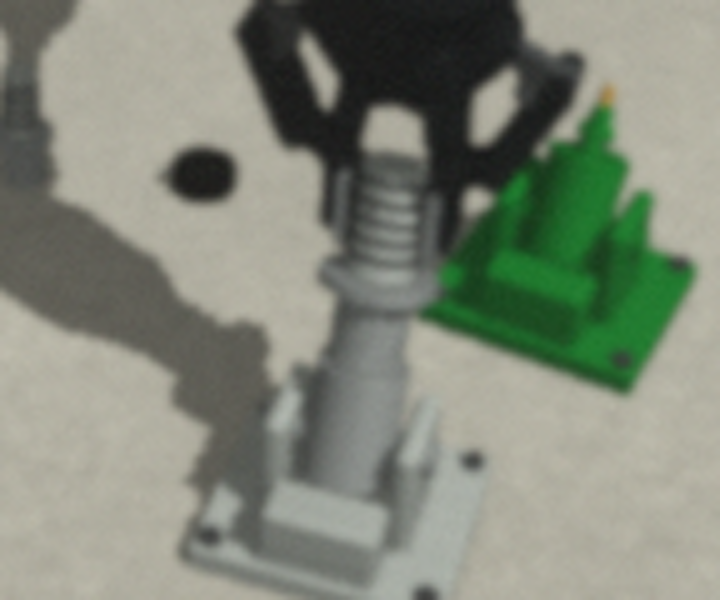

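The picture shows the nose flush on the head's shoulder at about (370,365), coaxial, with no nipple visible. About 36 N of axial push no longer moves it, so I am handing the job in.

```bash
python3 -c "
from workcell import bot
print(bot.finish_job())"
```

```text
the job is handed in; nothing more can be done
None
```

The larger coupler was handed in fully home on the grey outlet's nipple, still gripped and pressed at about 36 N. It sat flush on the shoulder and lined up with the nipple to within about half a degree. The snap past the catch and the pin being pushed in are inferred from that, since neither could be felt or seen directly.

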